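# Lock the reagent module with the square panel key and confirm

## Robot

A 7-joint arm with a two-finger parallel gripper is mounted at the origin on the work surface. World frame = base frame: x ahead of the robot, y to its left, z up, the work surface at z = 0. Lengths are in m, angles in rad, forces in N, time in s.
With the tool pointing down it reaches from about 0.35 to 0.9 m from the base axis. Payload 7.2 kg.
Tool frame: the origin (TCP) lies midway between the tips of the shut fingers; the grasp point (between the pads) lies 19 mm behind it; z points along the fingers, y is the direction in which the jaws open and shut (so a half turn about z gives the same grasp; the last joint's range is limited). The gripper opens to 88 mm and grips with 3 to 60 N. Pads are 20 mm wide; open, the fingers measure 115 mm over their backs; the gripper's body (75 mm by 178 mm) begins 61 mm behind the grasp point.
Start: joints at [1.202, 0.411, -0.013, 1.596, 0.006, 1.134, -0.082], TCP at [0.185, -0.597, 0.223] pointing down, gripper open.
Joint ranges: [-2.95, 2.95], [-0.29, 1.99], [-1.47, 1.44], [0.14, 2.54], [-1.03, 4.17], [0.13, 1.85], [-2.86, 2.86]. Speed limits (rad/s): [2.39, 2.39, 3.01, 3.01, 3.14, 3.14, 3.14].

## Interface

Orientations are given as a rotation vector (axis times angle).
In Python, from workcell import read_state, cams, workorder gives the robot as it stands.
- The arm moves only by the tool carry_out, never from a script. Its argument "series" is a list of rows, each an object of numbers: "x", "y", "z": the shift along the world's x, y, z scaled (see below); "roll": the turn about the world's z scaled (see below); "grip": the gripper's target within -1 to 1 (fully open at 1, half-way at 0, shut at -1). In form: [{"x": .., "y": .., "z": .., "roll": .., "grip": ..}, ...]. A call has 1 to 20 rows; each row is the pose to reach, as a shift and turn from the pose measured when the call began; what a row does not reach only later rows make up. The controller multiplies each number of a shift by 500 mm and each number of a turn by 120 degrees. A row lasts 1/8 s, in which the tool goes at most 62.5 mm and 10.7 degrees, less where a joint would pass 70% of its speed; a pose out of reach is approached as far as the arm can. A call with a number of a shift or a turn outside -1 to 1 is refused whole. A call with a gripper value outside its range is refused whole. The fingers move at their own pace and stop on an object; "force" is the grip in N (left out, the last holds). Time passes only in rows, so rows that repeat a pose let the fingers close. It gives the time, the measured TCP pose, the force and the opening at its end, in the units of the state.
- read_state(): the state, without advancing time (a new reading comes with each control period).
- cams.grab_frame(name): name is "side" or "top" or "wrist"; returns (picture, depth): 480x640x3 uint8, red, green, blue; 480x640 float32, m along the optical axis (not along the pixel's ray), 0 where there is no reading.
- cams.get_calibration(name): a dict with "K" (3x3 intrinsics, pixels), "distortion" ([k1, k2, p1, p2, k3] as OpenCV has them; the pictures are not rectified), "world_from_camera" (4x4, takes a point from camera to world coordinates). Camera axes: x right, y down, z forward; pixel columns grow to the right and rows downward; lengths in m; the calibration is good to about 2 mm. A picture is of the moment at which its call begins: read the wrist's pose just before it. get_calibration takes no time and is no camera call; for the wrist camera it gives the pose at the moment of the call.
- workorder.finish_job(): hands the job in, once; it reports no verdict.
The state is a dict: "clock": time; "joint_positions": joint angles; "joint_vel": joint speeds; "joint_efforts": joint torques, N m; "eef_pos": TCP position; "eef_rot": TCP orientation; "force": force on the tool from outside, world axes, zero at the start; "ft_torque": the same for the moment, N m; "gripper_width": finger opening in m.
Only numpy, scipy, OpenCV 4.12 (cv2) and the standard library are available. Lean on these libraries where they do the work, as an engineer would, in place of code of your own. Each camera call takes 0.05 s, during which the arm holds its last target. There are 200 camera calls.

## Task

On the white reagent module, slide the blue lock cover fully open, take the blue-handled square key from the rack, push it fully down into the recessed lock, turn it clockwise as far as it goes and leave it standing there. Then confirm with the orange tactile key on the module: press it just until it clicks, no further, and let it spring back. Leave the other keys, the bottles, jars and other things where they are.

Things in the scene. Friction and masses are not known exactly. Their poses are not given: they have to be found in the camera images.
- module: White low module fixed to the bench at the robot's left or right, 240 (x) by 220 (y) by 90 mm high; origin under its centre at bench height; front (-x) has a red stripe, z up. On its flat deck (90 mm up), in its frame: lock at (30, 60) mm, under the blue cover; orange tactile key at (-75, -60) mm; a jar near (86, -80) and a cartridge near (-85, 64).
- lock_mouth (a point): Centre of the mouth of the recessed square socket (brass rotor in a 50 mm round bore), 8 mm below the deck, 82 mm above the bench. The hole is 18 mm square, 28 mm deep, with a lead-in from 24 mm wide at the mouth. x and y lie along the hole's sides and turn with the rotor; z up.
- lock (a joint): Angle of the lock rotor (rad), grows clockwise seen from above; at 0 its x, y are the module's. Starts at 0 to 0.4, hard stop at 1.4. Friction 0.1 N m; stays where left. A black index line on the rotor's -x side moves from near a red dot on the deck to a green dot at the stop. The key has 0.12 rad of play either way in the socket.
- cover (a joint): Travel of the sliding lock cover (m), 0 = shut over the lock, stop at 0.062 = fully open; it slides on the deck towards the module's -y. Starts at 0 to 0.010. Friction 1.5 N; stays where it is left.
- cover_tab (a point): Middle of the upright tab on the blue cover (cover plate 60 by 60 by 4 mm lying on the deck). Tab 40 mm long along the module's x, 12 mm thick along its y, 22 mm high, from 4 to 26 mm above the deck; this point is 15 mm above the deck. It moves with the cover.
- square_key: T-shaped key, blue handle, standing upright in a rack well. Steel shank 16 mm square, 80 mm long, sides along x and y, last 6 mm tapering to 10 mm. Origin: centre of the shank's bottom end; z up the shank; x along the handle bar (84 mm long, 14 wide, 18 high, centre 89 mm above the origin). 120 g. Fits the lock in any of four quarter turns. Fully home its origin is 28 mm below the lock mouth.
- round_key: T-shaped key, yellow handle, standing upright in a rack well. Round shank 16 mm thick, 80 mm long. Origin: centre of the shank's bottom end; z up the shank; x along the handle bar (84 mm long, 14 wide, 18 high, centre 89 mm above the origin). 120 g. Does not drive the lock: leave it.
- tri_key: T-shaped key, red handle, standing upright in a rack well. Three-sided shank 16 mm thick, 80 mm long. Origin: centre of the shank's bottom end; z up the shank; x along the handle bar (84 mm long, 14 wide, 18 high, centre 89 mm above the origin). 120 g. Does not drive the lock: leave it.
- rack: Grey key rack fixed to the bench, 80 (x) by 230 (y) by 55 mm high, origin under its centre at bench height. Three square wells, 18 mm wide and 45 mm deep, at y = -72, 0 and +72 mm in its frame hold the three keys in any order, shank tips 10 mm above the bench, handles along the rack's x (within the play of the wells).
- click_top (a point): Centre of the flat top (28 mm across) of the round orange tactile key, 36 mm across at its foot, on a grey square plate on the deck. At rest its top is 16.5 mm above the deck. Pressed straight down. Moves with the key.
- click_key (a joint): How far the tactile key is pressed down (m), 0 at rest. It resists with about 3 N at first, 4.5 N at its peak 2 mm down, then gives way (the click): about 4 N at 4 mm, 3 N at 5 mm, 2.4 N at 6 mm, 1.5 N at 7 mm; hard stop at 8.5 mm. The click counts from 3.5 mm down; more than 7.5 mm is pressed too far. Springs back when let go.
- reagent_bottle: White bottle with a blue cap, 56 mm across, 165 mm high, standing on the bench between the module and the rack; origin under its base. Leave it alone.
- deck_jar: Clear jar, green cap, 42 mm across, 50 mm high, on the module's deck; origin under its base. Leave it alone.
- cartridge: Amber block 36 by 60 by 35 mm high on the module's deck; origin under its centre. Leave it alone.
- side_jar: White jar with a red cap, 68 mm across, 100 mm high, on the bench at the left; origin under its base. Leave it alone.
- side_can: Can 66 mm across, 120 mm high, on the bench at the right; origin under its base. Leave it alone.
- amber_bottle: Small amber bottle, black cap, 44 mm across, 90 mm high, on the bench behind the white bottle, between module and rack; origin under its base. Leave it alone.
Mind the look-alikes: they are no part of the job. Leave any pink look-alike of the square_key alone.

How it is judged:
By the outcome, as a careful person would: the job done as asked, in the order asked, and still so for the second after the job is handed in, with the robot touching nothing.
It also fails if it takes over 72 s, if anything falls off the work surface, if the arm or the gripper's body presses on something with over 40 N, if the wrist force passes 120 N, or if a joint passes its speed limit or range.

## Working session

There is one attempt and no reset: what is moved stays moved. The work goes in short steps, Python scripts to look and compute and a tool call to move; the robot and the scene stay as the last step left them, time stands still between calls to the robot, and variables do not carry over. Pictures are saved under pics/ and viewed, about 8 in all and at most 12, crops included, and the job is handed in when it is done.

Besides the shell and the picture viewer there is one more tool, called after "Emit:" as name(argument=value, ...), one argument or row to a line, values as JSON. carry_out: Moves the arm, as the interface text tells. Its arguments: {"type":"object","properties":{"series":{"type":"array","items":{"type":"object","properties":{"x":{"type":"number","minimum":-1,"maximum":1},"y":{"type":"number","minimum":-1,"maximum":1},"z":{"type":"number","minimum":-1,"maximum":1},"roll":{"type":"number","minimum":-1,"maximum":1},"grip":{"type":"number"}}}},"force":{"type":"number"}},"required":["series"]}

```bash
mkdir -p pics; ls; python3 - <<'E'
from workcell import read_state, cams, workorder
import cv2,numpy as np
print(read_state())
for n in ("top","side"):
    p,d=cams.grab_frame(n); cv2.imwrite(f"pics/{n}0.png",p[:,:,::-1]); np.savez(f"{n}0.npz",p=p,d=d)
    print(n,cams.get_calibration(n))
E
```

```text
pics
{'clock': 0.0, 'joint_positions': array([ 1.20181454,  0.41189489, -0.01274686,  1.59701396,  0.00561706,
        1.13430031, -0.0821995 ]), 'joint_vel': array([-0.0014473 , -0.00135754,  0.00100167,  0.00034515, -0.00017931,
       -0.00074208,  0.0008929 ]), 'joint_efforts': array([-2.78659229e-06, -5.87957704e+01,  6.41414970e-01, -2.91078472e+01,
       -5.38017601e-02,  1.82962086e-02,  1.52759994e-04]), 'eef_pos': array([ 0.18499552, -0.59647691,  0.22182433]), 'eef_rot': array([-3.10459266e+00, -4.70556494e-01,  5.47010267e-04]), 'force': array([ 0.36371041, -0.02691744, -0.17635071]), 'ft_torque': array([ 0.00825353, -0.01372892, -0.01676402]), 'gripper_width': 0.08732294671262578}
top {'K': array([[499.48733864,   0.        , 317.73214541],
       [  0.        , 499.48733864, 242.92548124],
       [  0.        ,   0.        ,   1.        ]]), 'distortion': array([-0.12153525,  0.        ,  0.        ,  0.        ,  0.        ]), 'world_from_camera': array([[-1.81152220e-02, -9.95045318e-01,  9.77581429e-02,
         3.94549064e-01],
       [-9.99834488e-01,  1.81930814e-02, -9.49607850e-05,
         3.36995085e-03],
       [-1.68403157e-03, -9.77436829e-02, -9.95210197e-01,
         1.47836767e+00],
       [ 0.00000000e+00,  0.00000000e+00,  0.00000000e+00,
         1.00000000e+00]])}
side {'K': array([[451.71595365,   0.        , 318.34212568],
       [  0.        , 451.71595365, 237.86672834],
       [  0.        ,   0.        ,   1.        ]]), 'distortion': array([-0.02010781,  0.        ,  0.        ,  0.        ,  0.        ]), 'world_from_camera': array([[-0.93253836, -0.20372053,  0.29811096,  0.18746497],
       [-0.36083802,  0.49616135, -0.78969604,  0.89897709],
       [ 0.01296616, -0.84399162, -0.53619961,  0.72882267],
       [ 0.        ,  0.        ,  0.        ,  1.        ]])}
```

View pics/top0.png

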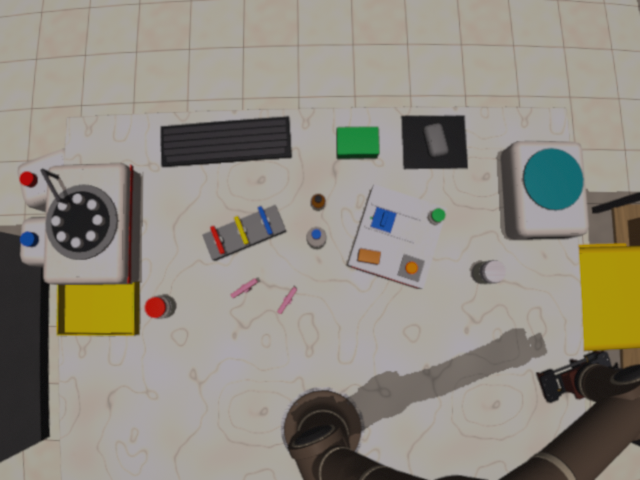

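View pics/side0.png

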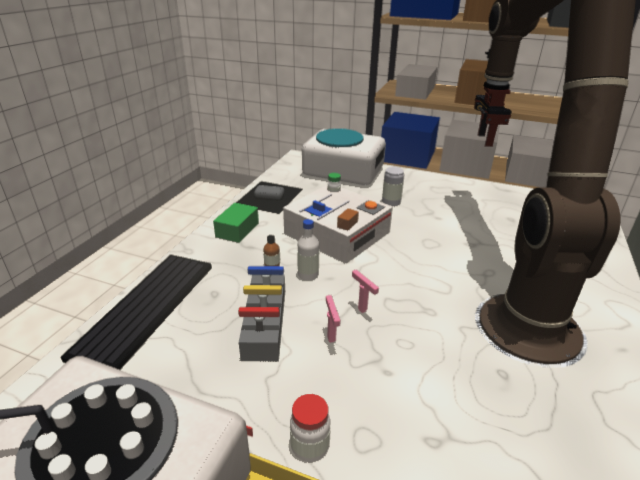

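The top view shows the module around (395,238), with the blue cover at (382,219) and the orange key at (411,268). The rack is around (245,232).

Things that could be taken for the square key:
- blue handle in the rack at (265,220)
- yellow handle (241,230) and red handle (217,238)
- pink look-alikes at (245,288) and (287,300)
- blue bottle cap (317,234) and blue cover (382,219)

The description fits the blue bar in the rack, so I choose that.

```bash
cat > h.py <<'E'
from workcell import read_state, cams, workorder
import cv2, numpy as np
from scipy.spatial.transform import Rotation as R
def ray(c,uv):
    uv=np.asarray(uv,float).reshape(-1,1,2)
    n=cv2.undistortPoints(uv,c["K"],c["distortion"]).reshape(-1,2)
    T=c["world_from_camera"]; return T[:3,3], np.c_[n,np.ones(len(n))]@T[:3,:3].T
def plane(c,uv,z):
    o,d=ray(c,uv); return o+d*((z-o[2])/d[:,2])[:,None]
def project(c,P):
    T=np.linalg.inv(c["world_from_camera"]); 
    return cv2.projectPoints(np.asarray(P,float).reshape(-1,1,3),cv2.Rodrigues(T[:3,:3])[0],T[:3,3],c["K"],c["distortion"])[0].reshape(-1,2)
RANGES=dict(blue=((100,130,60),(125,255,255)),yellow=((22,120,80),(33,255,255)),orange=((8,150,90),(19,255,255)),green=((50,120,50),(75,255,255)),pink=((150,60,80),(176,255,255)))
def mask(p,col):
    return cv2.inRange(cv2.cvtColor(p,cv2.COLOR_RGB2HSV),*map(np.array,RANGES[col]))
def blobs(m,amin=30):
    cs=cv2.findContours(m,cv2.RETR_EXTERNAL,cv2.CHAIN_APPROX_NONE)[0]
    return sorted([c for c in cs if cv2.contourArea(c)>amin],key=cv2.contourArea,reverse=True)
def grab(name):
    s=read_state(); c=cams.get_calibration(name); p,d=cams.grab_frame(name); return s,c,p,d
def inmod(P,M,yaw):
    return (np.asarray(P)[:,:2]-M)@np.array([[np.cos(yaw),-np.sin(yaw)],[np.sin(yaw),np.cos(yaw)]])
E
python3 - <<'E'
from h import *
c=cams.get_calibration("top");p=np.load("top0.npz")["p"]
for col,z in (("blue",.108),("yellow",.108),("orange",.106),("pink",.09)):
    for b in blobs(mask(p,col),25):
        (u,v),wh,a=cv2.minAreaRect(b)
        if not 180<u<450: continue
        q=plane(c,cv2.boxPoints(((u,v),wh,a)),z)
        e=q[1]-q[0],q[2]-q[1]; l=max(e,key=np.linalg.norm)
        print(col,(round(u),round(v)),q.mean(0).round(3),[round(np.linalg.norm(x),3) for x in e],"yaw",round(np.degrees(np.arctan2(l[1],l[0])),1))
# module deck corners roughly
print(plane(c,[(372,187),(348,265),(420,287)],.09).round(3))
# local wrist cam offset
T=cams.get_calibration("wrist"); print(T["world_from_camera"].round(3),T["K"].round(0)[:,2],T["K"][0,0])
E
```

```text
blue (383, 219) [ 0.592 -0.179  0.108] [np.float64(0.055), np.float64(0.056)] yaw -109.6
blue (265, 220) [0.596 0.149 0.108] [np.float64(0.012), np.float64(0.08)] yaw -158.8
blue (316, 234) [0.554 0.008 0.108] [np.float64(0.022), np.float64(0.022)] yaw 178.9
yellow (241, 230) [0.569 0.216 0.108] [np.float64(0.015), np.float64(0.083)] yaw -158.5
orange (369, 256) [ 0.49  -0.136  0.106] [np.float64(0.031), np.float64(0.056)] yaw -100.6
orange (412, 268) [ 0.457 -0.254  0.106] [np.float64(0.031), np.float64(0.03)] yaw -91.1
orange (318, 202) [0.645 0.002 0.106] [np.float64(0.025), np.float64(0.031)] yaw -91.1
pink (244, 288) [0.408 0.211 0.09 ] [np.float64(0.084), np.float64(0.021)] yaw -61.9
pink (287, 300) [0.373 0.092 0.09 ] [np.float64(0.082), np.float64(0.02)] yaw -38.8
[[ 0.687 -0.153  0.09 ]
 [ 0.468 -0.08   0.09 ]
 [ 0.402 -0.279  0.09 ]]
[[ 0.294 -0.925 -0.24   0.251]
 [-0.956 -0.285 -0.072 -0.577]
 [-0.002  0.251 -0.968  0.385]
 [ 0.     0.     0.     1.   ]] [323. 236.   1.] 353.7226183321202
```

Emit:
carry_out(
  series=[
    {"x":0.67,"y":0.71,"z":0.12,"roll":-0.29,"grip":0},
    {"x":0.67,"y":0.71,"z":0.12,"roll":-0.29,"grip":0},
    {"x":0.67,"y":0.71,"z":0.12,"roll":-0.29,"grip":0},
    {"x":0.67,"y":0.71,"z":0.12,"roll":-0.29,"grip":0},
    {"x":0.67,"y":0.71,"z":0.12,"roll":-0.29,"grip":0},
    {"x":0.67,"y":0.71,"z":0.12,"roll":-0.29,"grip":0},
    {"x":0.67,"y":0.71,"z":0.12,"roll":-0.29,"grip":0},
    {"x":0.67,"y":0.71,"z":0.12,"roll":-0.29,"grip":0},
    {"x":0.67,"y":0.71,"z":0.12,"roll":-0.29,"grip":0},
    {"x":0.67,"y":0.71,"z":0.12,"roll":-0.29,"grip":0},
    {"x":0.67,"y":0.71,"z":0.12,"roll":-0.29,"grip":0},
    {"x":0.67,"y":0.71,"z":0.12,"roll":-0.29,"grip":0},
  ],
)

```text
clock: 1.6
eef_pos: [0.5191, -0.2428, 0.2818]
eef_rot: [-3.103, 0.483, 0.0]
force: [0.1, -0.1, 0.2]
gripper_width: 0.0441
```

```bash
python3 - <<'E'
from h import *
s,c,p,d=grab("wrist"); cv2.imwrite("pics/w1.png",p[:,:,::-1]); np.savez("w1.npz",p=p,d=d,c=c["world_from_camera"])
print(s["clock"],s["eef_pos"].round(4),s["eef_rot"].round(4),s["joint_positions"].round(2))
E
```

```text
1.6 [ 0.5191 -0.2428  0.2818] [-3.1031e+00  4.8320e-01  3.0000e-04] [ 0.46  0.28 -0.13  1.64  0.04  1.22 -1.56]
```

View pics/w1.png

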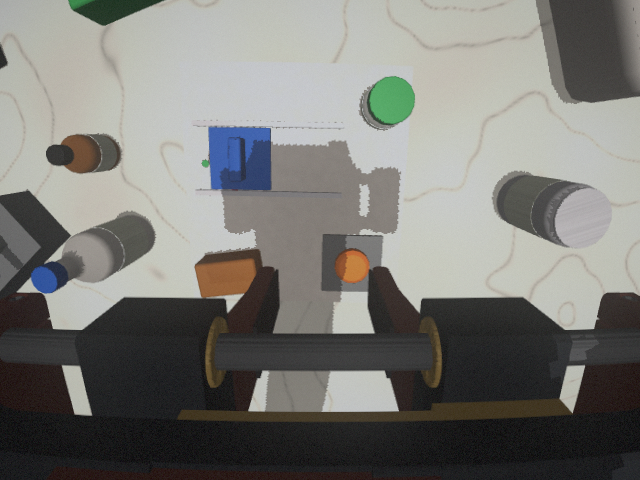

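The wrist view shows the cover at (240,158) with its tab at (236,158). The orange key is at (352,266), the cartridge at (228,273), the jar at (390,100) and the green dot at (206,163).

```bash
python3 - <<'E'
from h import *
f=np.load("w1.npz");p,d=f["p"],f["d"];c=cams.get_calibration("wrist");c["world_from_camera"]=f["c"]
vv,uu=np.mgrid[0:300,0:640]; uv=np.c_[uu.ravel(),vv.ravel()]
o,r=ray(c,uv); rc=r@f["c"][:3,:3]  # camera z=1
W=(o+r*d[:300].reshape(-1,1)).reshape(300,640,3); Z=W[...,2]
m=((Z>.082)&(Z<.098)).astype(np.uint8); 
m=cv2.morphologyEx(m,cv2.MORPH_OPEN,np.ones((5,5)))
b=blobs(m,3000)[0]; bb=b.reshape(-1,2); print("deck z",np.median(Z[m>0]),"bbox",bb.min(0),bb.max(0))
# deck edges by line fits of contour in world at z=.09
P=plane(c,bb,.09)[:,:2]; 
for a in (None,): 
    rect=cv2.minAreaRect(P.astype(np.float32)*1000); print("deck rect mm",rect)
bl=[x for x in blobs(mask(p,"blue"),500) if x[:,0,1].mean()<230][0]
q=plane(c,bl.reshape(-1,2),.094)[:,:2]; print("cover",cv2.minAreaRect(q.astype(np.float32)*1000))
for x in blobs(mask(p,"orange"),300): print("orange",cv2.minAreaRect((plane(c,x.reshape(-1,2),.1065)[:,:2]*1000).astype(np.float32)), x.reshape(-1,2).mean(0))
g=[x for x in blobs(mask(p,"green"),8)]; print([ (x.reshape(-1,2).mean(0),plane(c,x.reshape(-1,2),.09).mean(0).round(4)) for x in g])
bz=(Z>.109)&(Z<.122)&(mask(p,"blue")[:300]>0); print("tab",bz.sum(),W[bz].mean(0).round(4),cv2.minAreaRect((W[bz][:,:2]*1000).astype(np.float32)))
E
```

```text
deck z 0.09079603820641835 bbox [180  61] [412 299]
deck rect mm ((553.1845092773438, -223.35372924804688), (221.09365844726562, 239.18283081054688), 70.8388900756836)
cover ((598.6205444335938, -182.37295532226562), (58.59168243408203, 58.893310546875), 70.52354431152344)
orange ((490.36041259765625, -129.63824462890625), (60.74375534057617, 34.954105377197266), 79.32958984375) [223.57291667 277.296875  ]
orange ((463.58233642578125, -255.08433532714844), (33.39324188232422, 34.28358459472656), 74.09953308105469) [351.47311828 265.66666667]
[(array([390.76691729, 100.06015038]), array([ 0.6059, -0.3384,  0.09  ])), (array([80.45454545,  2.32727273]), array([ 0.7853, -0.0877,  0.09  ])), (array([204.69230769, 162.76923077]), array([ 0.6058, -0.1471,  0.09  ]))]
tab 518 [ 0.5995 -0.1832  0.1165] ((598.4688720703125, -182.4690704345703), (11.984249114990234, 39.009910583496094), 68.5289306640625)
```

Emit:
carry_out(
  series=[
    {"x":0.158,"y":0.121,"z":-0.1,"roll":-0.012,"grip":0},
    {"x":0.158,"y":0.121,"z":-0.2,"roll":-0.012,"grip":0},
    {"x":0.158,"y":0.121,"z":-0.29,"roll":-0.012,"grip":0},
    {"x":0.158,"y":0.121,"z":-0.34,"roll":-0.012,"grip":0},
    {"x":0.158,"y":0.121,"z":-0.366,"roll":-0.012,"grip":0},
    {"x":0.158,"y":0.121,"z":-0.366,"roll":-0.012,"grip":0},
    {"x":0.158,"y":0.121,"z":-0.366,"roll":-0.012,"grip":-1},
    {"x":0.158,"y":0.121,"z":-0.366,"roll":-0.012,"grip":-1},
    {"x":0.158,"y":0.121,"z":-0.366,"roll":-0.012,"grip":-1},
    {"x":0.158,"y":0.121,"z":-0.366,"roll":-0.012,"grip":-1},
    {"x":0.158,"y":0.121,"z":-0.366,"roll":-0.012,"grip":-1},
  ],
  force=15,
)

```text
clock: 3.02
eef_pos: [0.5986, -0.1822, 0.0995]
eef_rot: [-3.097, 0.522, -0.001]
force: [-1.9, 0.4, 5.2]
gripper_width: 0.012
```

Emit:
carry_out(
  series=[
    {"x":-0.01,"y":-0.028,"z":0,"grip":-1},
    {"x":-0.019,"y":-0.055,"z":0,"grip":-1},
    {"x":-0.028,"y":-0.082,"z":0,"grip":-1},
    {"x":-0.036,"y":-0.103,"z":0,"grip":-1},
    {"x":-0.039,"y":-0.112,"z":0,"grip":-1},
    {"x":-0.039,"y":-0.112,"z":0,"grip":-1},
  ],
)

```text
invalid input
```

Emit:
carry_out(
  series=[
    {"x":-0.002,"y":-0.006,"z":0,"grip":-1},
    {"x":-0.002,"y":-0.006,"z":0,"grip":-1},
  ],
)

```text
invalid input
```

Emit:
carry_out(
  series=[
    {"x":-0.01,"y":-0.028,"z":0,"roll":0,"grip":-1},
    {"x":-0.019,"y":-0.055,"z":0,"roll":0,"grip":-1},
    {"x":-0.028,"y":-0.082,"z":0,"roll":0,"grip":-1},
    {"x":-0.036,"y":-0.103,"z":0,"roll":0,"grip":-1},
    {"x":-0.039,"y":-0.112,"z":0,"roll":0,"grip":-1},
    {"x":-0.039,"y":-0.112,"z":0,"roll":0,"grip":-1},
  ],
  force=15,
)

```text
clock: 3.78
eef_pos: [0.5803, -0.2349, 0.0995]
eef_rot: [-3.093, 0.518, -0.003]
force: [2.6, 9.9, 2.7]
gripper_width: 0.0119
```

Emit:
carry_out(
  series=[
    {"x":-0.003,"y":-0.01,"z":0,"roll":0,"grip":-1},
    {"x":-0.003,"y":-0.01,"z":0,"roll":0,"grip":-1},
    {"x":-0.003,"y":-0.01,"z":0,"roll":0,"grip":-1},
  ],
)

```text
clock: 4.15
eef_pos: [0.5803, -0.2349, 0.0995]
eef_rot: [-3.088, 0.511, -0.003]
force: [2.7, 13.6, 2.1]
gripper_width: 0.0119
```

Emit:
carry_out(
  series=[
    {"x":0,"y":0,"z":0,"roll":0,"grip":0.1},
    {"x":0,"y":0,"z":0,"roll":0,"grip":0.1},
    {"x":0,"y":0,"z":0,"roll":0,"grip":0.1},
    {"x":0,"y":0,"z":0.1,"roll":0,"grip":0.1},
    {"x":-0.05,"y":0,"z":0.2,"roll":0,"grip":0.1},
    {"x":-0.12,"y":0.03,"z":0.3,"roll":0,"grip":0.1},
    {"x":-0.12,"y":0.03,"z":0.3,"roll":0,"grip":0.1},
    {"x":-0.12,"y":0.03,"z":0.3,"roll":0,"grip":0.1},
  ],
)

```text
clock: 5.15
eef_pos: [0.5201, -0.2205, 0.2494]
eef_rot: [-3.088, 0.513, -0.004]
force: [-0.7, 0.2, -0.3]
gripper_width: 0.0486
```

```bash
python3 - <<'E'
from h import *
s,c,p,d=grab("wrist"); np.savez("w2.npz",p=p,d=d,c=c["world_from_camera"])
print(s["clock"],s["eef_pos"].round(4),s["eef_rot"].round(4))
M=np.array([.5532,-.2234]);yaw=np.radians(-19.2)
bl=max((x for x in blobs(mask(p,"blue"),500)),key=lambda x:-abs(x[:,0,0].mean()-300))
q=plane(c,bl.reshape(-1,2),.094)[:,:2]; r=cv2.minAreaRect((q*1000).astype(np.float32));print("cover",r,inmod([np.array(r[0])/1000],M,yaw))
Rm=np.array([[np.cos(yaw),-np.sin(yaw)],[np.sin(yaw),np.cos(yaw)]])
L=M+Rm@[.03,.06]; uv=project(c,[*L,.086])[0]; print(L,uv)
u,v=uv.astype(int); k=p[max(v-90,0):v+90,max(u-110,0):u+110]; cv2.imwrite("pics/lock.png",cv2.resize(k,None,fx=3.4,fy=3.2,interpolation=cv2.INTER_CUBIC)[:,:,::-1]); print(max(u-110,0),max(v-90,0))
E
```

```text
5.15 [ 0.5201 -0.2205  0.2494] [-3.0885  0.5126 -0.004 ]
cover ((580.270751953125, -235.0406951904297), (58.829994201660156, 58.86449432373047), 70.90650177001953) [[ 0.02939321 -0.00209053]]
[ 0.60126329 -0.17660342] [249.93965133 153.69925991]
139 63
```

View pics/lock.png

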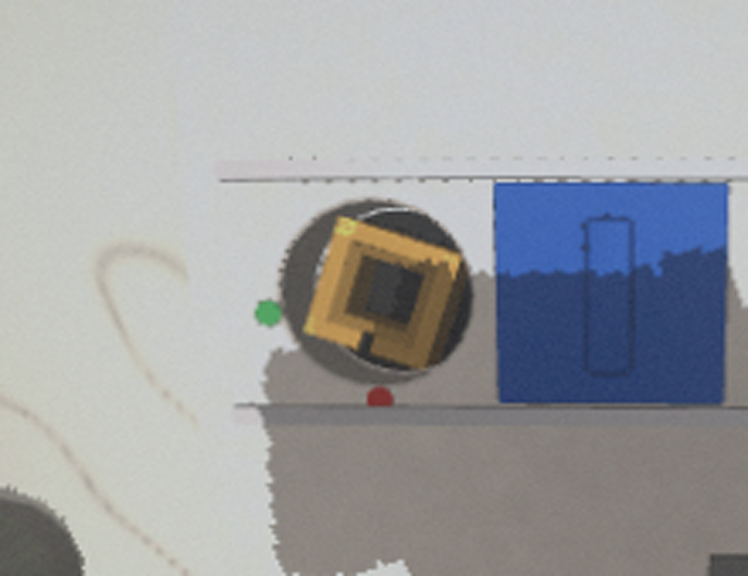

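The cover is fully open: its centre reads module y = -2.1 mm, against 60-62 = -2. The crop shows the brass rotor at crop px (383,292), i.e. full-image (252,154). Its index line, at (366,345), is near the red dot (379,398), so the rotor is turned slightly clockwise.

```bash
python3 - <<'E'
from h import *
f=np.load("w2.npz");p=f["p"];c=cams.get_calibration("wrist");c["world_from_camera"]=f["c"]
M=np.array([.5532,-.2234]);yaw=np.radians(-19.2)
cr=np.array([(345,217),(462,260),(430,370),(305,335)])/[3.4,3.2]+[139,63]
idx=np.array([(366,345),(383,290)])/[3.4,3.2]+[139,63]
for z in (.082,):
    q=plane(c,cr,z)[:,:2]; print(q.round(4),q.mean(0),inmod(q,M,yaw).round(4))
    e=np.diff(np.r_[q,q[:1]],axis=0); print("edges yaw mod90",np.degrees(np.arctan2(e[:,1],e[:,0]))%90, np.linalg.norm(e,axis=1))
    i=plane(c,idx,z)[:,:2]; print("index",inmod(i,M,yaw).round(4))
h=cv2.cvtColor(p,cv2.COLOR_RGB2HSV); m=cv2.inRange(h,(10,90,60),(28,255,255)); m[:100]=0;m[200:]=0;m[:,:215]=0;m[:,290:]=0
b=blobs(m,100)[0]; r=cv2.minAreaRect((plane(c,b.reshape(-1,2),.082)[:,:2]*1000).astype(np.float32)); print(r,b[:,0].mean(0))
# dots
for n,lo,hi in (("red",(0,120,60),(8,255,255)),("green",(50,100,50),(80,255,255))):
    for x in blobs(cv2.inRange(h,lo,hi),8):
        w=plane(c,x.reshape(-1,2),.09).mean(0); l=inmod([w[:2]],M,yaw)[0]
        if abs(l-[.03,.06]).max()<.06: print(n,l.round(4))
E
```

```text
[[ 0.6233 -0.1751]
 [ 0.6018 -0.2004]
 [ 0.5755 -0.1811]
 [ 0.5962 -0.1523]] [ 0.59919993 -0.17724045] [[0.0503 0.0687]
 [0.0383 0.0377]
 [0.0072 0.0473]
 [0.0173 0.0813]]
edges yaw mod90 [49.68251116 53.67241646 54.26761698 49.98665095] [0.03326799 0.03260253 0.0354623  0.03535886]
index [[0.0144 0.0646]
 [0.03   0.0593]]
((600.5645751953125, -176.43482971191406), (35.15372848510742, 35.56438446044922), 51.897125244140625) [250.68456376 154.72483221]
red [0.0003 0.0602]
green [0.0244 0.0891]
```

Emit:
carry_out(
  series=[
    {"x":0.022,"y":0.1,"z":0.06,"roll":0.08,"grip":0.1},
    {"x":0.022,"y":0.22,"z":0.06,"roll":0.16,"grip":0.1},
    {"x":0.022,"y":0.34,"z":0.06,"roll":0.24,"grip":0.1},
    {"x":0.022,"y":0.46,"z":0.06,"roll":0.32,"grip":0.1},
    {"x":0.022,"y":0.57,"z":0.06,"roll":0.332,"grip":0.1},
    {"x":0.022,"y":0.65,"z":0.06,"roll":0.332,"grip":0.1},
    {"x":0.022,"y":0.689,"z":0.06,"roll":0.332,"grip":0.1},
    {"x":0.022,"y":0.689,"z":0.06,"roll":0.332,"grip":0.1},
    {"x":0.022,"y":0.689,"z":0.06,"roll":0.332,"grip":0.1},
  ],
)

```text
clock: 6.32
eef_pos: [0.5312, 0.1228, 0.2773]
eef_rot: [-3.079, -0.569, 0.008]
force: [-0.6, -0.3, 0.4]
gripper_width: 0.0484
```

```bash
python3 - <<'E'
from h import *
s,c,p,d=grab("wrist"); np.savez("w3.npz",p=p,d=d,c=c["world_from_camera"]); cv2.imwrite("pics/w3.png",p[:,:,::-1])
print(s["clock"],s["eef_pos"].round(4),s["eef_rot"].round(4),s["joint_positions"].round(2))
for col in ("blue","yellow"):
  for b in blobs(mask(p,col),200):
    r=cv2.minAreaRect((plane(c,b.reshape(-1,2),.108)[:,:2]*1000).astype(np.float32)); print(col,r,b[:,0].mean(0).round(), np.median(d[tuple(b[:,0,::-1].T)]))
E
```

```text
6.325 [0.5312 0.1228 0.2773] [-3.0788 -0.5687  0.0079] [ 0.06  0.27 -0.46  1.69  0.11  1.21 -1.63]
blue ((602.098388671875, 149.48812866210938), (81.40897369384766, 11.851566314697266), 21.087345123291016) [325. 136.] 0.31908688
blue ((544.486572265625, -21.38809585571289), (29.491527557373047, 29.652069091796875), 57.09016799926758) [465. 257.] 0.28672528
blue ((583.1944580078125, -203.3128662109375), (24.536701202392578, 45.944175720214844), 71.28253173828125) [628. 281.] 0.36543658
yellow ((576.6689453125, 214.9406280517578), (82.0204086303711, 15.44939136505127), 21.113245010375977) [247. 137.] 0.32241583
```

View pics/w3.png

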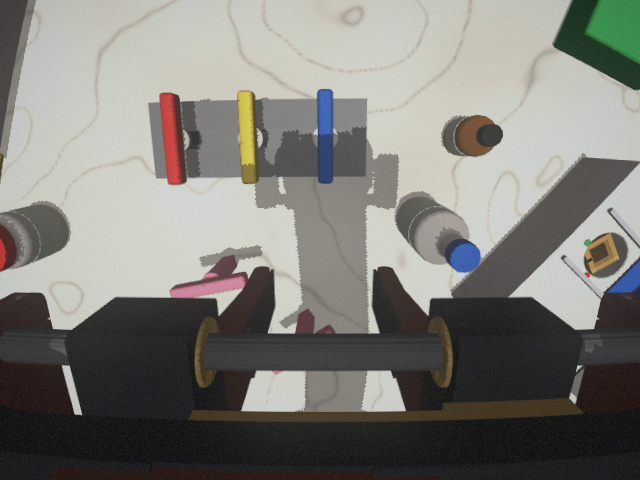

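The crop shows the real blue-handled key in the rack at (325,136). Yellow is at (247,137) and red at (172,138), and the pink copies are off the rack at (208,288) and (305,320). The choice is confirmed, so I grasp.

Emit:
carry_out(
  series=[
    {"x":0.06,"y":0.025,"z":-0.03,"roll":0,"grip":0.1},
    {"x":0.142,"y":0.053,"z":-0.1,"roll":0,"grip":0.1},
    {"x":0.142,"y":0.053,"z":-0.2,"roll":0,"grip":0.1},
    {"x":0.142,"y":0.053,"z":-0.3,"roll":0,"grip":0.1},
    {"x":0.142,"y":0.053,"z":-0.35,"roll":0,"grip":0.1},
    {"x":0.142,"y":0.053,"z":-0.371,"roll":0,"grip":0.1},
    {"x":0.142,"y":0.053,"z":-0.371,"roll":0,"grip":0.1},
    {"x":0.142,"y":0.053,"z":-0.371,"roll":0,"grip":-1},
    {"x":0.142,"y":0.053,"z":-0.371,"roll":0,"grip":-1},
    {"x":0.142,"y":0.053,"z":-0.371,"roll":0,"grip":-1},
    {"x":0.142,"y":0.053,"z":-0.371,"roll":0,"grip":-1},
    {"x":0.142,"y":0.053,"z":-0.371,"roll":0,"grip":-1},
  ],
  force=40,
)

```text
clock: 7.88
eef_pos: [0.6025, 0.1492, 0.0925]
eef_rot: [-3.079, -0.568, 0.006]
force: [-0.1, 0.7, 2.8]
gripper_width: 0.0137
```

Emit:
carry_out(
  series=[
    {"x":0,"y":0,"z":0.04,"roll":0,"grip":-1},
    {"x":0,"y":0,"z":0.12,"roll":0,"grip":-1},
    {"x":0,"y":0,"z":0.22,"roll":0,"grip":-1},
    {"x":0,"y":0,"z":0.32,"roll":0,"grip":-1},
    {"x":0,"y":0,"z":0.415,"roll":0,"grip":-1},
    {"x":0,"y":0,"z":0.415,"roll":0,"grip":-1},
    {"x":0,"y":-0.1,"z":0.415,"roll":0.05,"grip":-1},
    {"x":0,"y":-0.2,"z":0.415,"roll":0.1,"grip":-1},
    {"x":0,"y":-0.3,"z":0.415,"roll":0.16,"grip":-1},
    {"x":-0.002,"y":-0.4,"z":0.415,"roll":0.2,"grip":-1},
    {"x":-0.003,"y":-0.5,"z":0.415,"roll":0.258,"grip":-1},
    {"x":-0.003,"y":-0.6,"z":0.415,"roll":0.258,"grip":-1},
    {"x":-0.003,"y":-0.652,"z":0.415,"roll":0.258,"grip":-1},
    {"x":-0.003,"y":-0.652,"z":0.415,"roll":0.258,"grip":-1},
    {"x":-0.003,"y":-0.652,"z":0.415,"roll":0.258,"grip":-1},
  ],
)

```text
clock: 9.75
eef_pos: [0.6007, -0.1752, 0.2997]
eef_rot: [-2.815, -1.371, 0.011]
force: [0.1, 0.4, -1.0]
gripper_width: 0.0135
```

```bash
python3 - <<'E'
from h import *
s,c,p,d=grab("wrist"); np.savez("w4.npz",p=p,d=d,c=c["world_from_camera"]); cv2.imwrite("pics/w4.png",p[:,:,::-1])
print(s["clock"],s["eef_pos"].round(4),s["eef_rot"].round(4),s["joint_positions"].round(2),s["gripper_width"],s["force"])
Rt=R.from_rotvec(s["eef_rot"]).as_matrix(); x=Rt[:,0]; print("yaw",np.degrees(np.arctan2(x[1],x[0])), "toolz",Rt[:,2])
E
```

```text
9.75 [ 0.6007 -0.1752  0.2997] [-2.8148 -1.3708  0.0107] [ 0.52  0.41 -0.44  1.45  0.17  1.33 -0.6 ] 0.013493088681142977 [ 0.05713118  0.37534199 -0.98148891]
yaw 51.93189500612882 toolz [-0.01084755  0.00670923 -0.99991866]
```

View pics/w4.png

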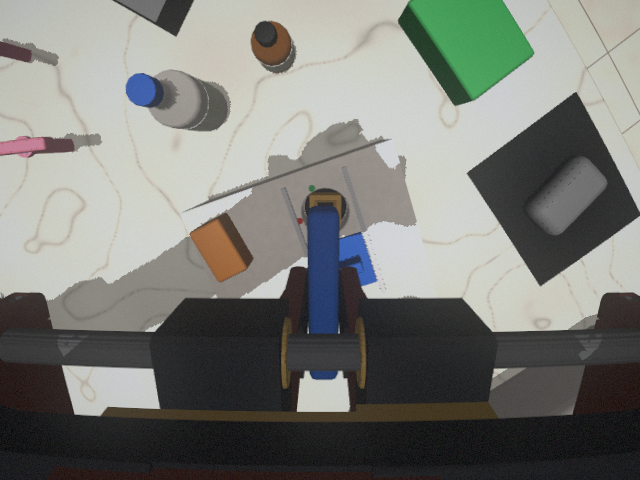

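The view shows the blue handle square in the jaws over (322,290). Its shank is lined up with the brass socket at (325,203), with the cover out of the way at (355,260). Next I lower to the mouth.

Emit:
carry_out(
  series=[
    {"x":0.002,"y":-0.003,"z":-0.08,"roll":0,"grip":-1},
    {"x":0.002,"y":-0.003,"z":-0.16,"roll":0,"grip":-1},
    {"x":0.002,"y":-0.003,"z":-0.22,"roll":0,"grip":-1},
    {"x":0.002,"y":-0.003,"z":-0.25,"roll":0,"grip":-1},
    {"x":0.002,"y":-0.003,"z":-0.26,"roll":0,"grip":-1},
    {"x":0.002,"y":-0.003,"z":-0.27,"roll":0,"grip":-1},
    {"x":0.002,"y":-0.003,"z":-0.28,"roll":0,"grip":-1},
    {"x":0.002,"y":-0.003,"z":-0.29,"roll":0,"grip":-1},
  ],
)

```text
clock: 10.8
eef_pos: [0.6021, -0.1763, 0.1553]
eef_rot: [-2.815, -1.372, 0.009]
force: [-2.8, 1.7, 9.3]
gripper_width: 0.014
```

Emit:
carry_out(
  series=[
    {"x":-0.002,"y":0.001,"z":-0.005,"roll":0,"grip":-1},
    {"x":-0.002,"y":0.001,"z":-0.012,"roll":0,"grip":-1},
    {"x":-0.002,"y":0.001,"z":-0.02,"roll":0,"grip":-1},
  ],
)

```text
clock: 11.18
eef_pos: [0.6012, -0.1759, 0.1452]
eef_rot: [-2.815, -1.372, 0.009]
force: [-0.1, -0.0, -1.5]
gripper_width: 0.0135
```

Sliding in freely. I press home, 8.7 mm to go plus a little.

Emit:
carry_out(
  series=[
    {"x":0,"y":0,"z":-0.008,"roll":0,"grip":-1},
    {"x":0,"y":0,"z":-0.014,"roll":0,"grip":-1},
    {"x":0,"y":0,"z":-0.018,"roll":0,"grip":-1},
    {"x":0,"y":0,"z":-0.02,"roll":0,"grip":-1},
    {"x":0,"y":0,"z":-0.02,"roll":0,"grip":-1},
  ],
)

```text
clock: 11.8
eef_pos: [0.6015, -0.1759, 0.1365]
eef_rot: [-2.816, -1.373, 0.008]
force: [-2.5, -0.1, 7.5]
gripper_width: 0.0137
```

Emit:
carry_out(
  series=[
    {"x":0,"y":0,"z":0,"roll":-0.07,"grip":-1},
    {"x":0,"y":0,"z":0,"roll":-0.14,"grip":-1},
    {"x":0,"y":0,"z":0,"roll":-0.21,"grip":-1},
    {"x":0,"y":0,"z":0,"roll":-0.28,"grip":-1},
    {"x":0,"y":0,"z":0,"roll":-0.35,"grip":-1},
    {"x":0,"y":0,"z":0,"roll":-0.42,"grip":-1},
    {"x":0,"y":0,"z":0,"roll":-0.48,"grip":-1},
    {"x":0,"y":0,"z":0,"roll":-0.52,"grip":-1},
    {"x":0,"y":0,"z":0,"roll":-0.54,"grip":-1},
    {"x":0,"y":0,"z":0,"roll":-0.54,"grip":-1},
  ],
)

```text
clock: 13.05
eef_pos: [0.6007, -0.1764, 0.1365]
eef_rot: [-3.113, 0.349, 0.001]
force: [-5.6, -1.6, 4.6]
gripper_width: 0.0133
```

```bash
cat > st.py <<'E'
from h import *
s=read_state(); Rt=R.from_rotvec(s["eef_rot"]).as_matrix(); x=Rt[:,0]; print(s["clock"],s["eef_pos"].round(4),"yaw",np.degrees(np.arctan2(x[1],x[0])).round(2),"z",Rt[:,2].round(4),"F",s["force"].round(1),"T",s["ft_torque"].round(2),s["joint_positions"].round(2),s["gripper_width"].round(4))
E
python3 st.py
```

```text
Traceback (most recent call last):
  File "st.py", line 2, in <module>
    s=read_state(); Rt=R.from_rotvec(s["eef_rot"]).as_matrix(); x=Rt[:,0]; print(s["clock"],s["eef_pos"].round(4),"yaw",np.degrees(np.arctan2(x[1],x[0])).round(2),"z",Rt[:,2].round(4),"F",s["force"].round(1),"T",s["ft_torque"].round(2),s["joint_positions"].round(2),s["gripper_width"].round(4))
                                                                                                                                                                                                                                                                          ^^^^^^^^^^^^^^^^^^^^^^^^
AttributeError: 'float' object has no attribute 'round'
```

Emit:
carry_out(
  series=[
    {"x":0,"y":0,"z":0,"roll":-0.015,"grip":-1},
    {"x":0,"y":0,"z":0,"roll":-0.03,"grip":-1},
    {"x":0,"y":0,"z":0,"roll":-0.03,"grip":-1},
  ],
)

```text
clock: 13.42
eef_pos: [0.6006, -0.1765, 0.1366]
eef_rot: [-3.1, 0.447, 0.001]
force: [-4.6, -0.9, 3.1]
gripper_width: 0.0135
```

```bash
sed -i 's/s\["gripper_width"\].round(4)/s["gripper_width"]/' st.py; python3 st.py
```

```text
13.425 [ 0.6006 -0.1765  0.1366] yaw -16.42 z [ 4.0e-04  9.4e-03 -1.0e+00] F [-4.6 -0.9  3.1] T [-0.41  1.29  0.09] [ 0.31  0.5  -0.14  1.68  0.07  0.97 -1.7 ] 0.013494116014573695
```

Emit:
carry_out(
  series=[
    {"x":0,"y":0,"z":0,"roll":-0.015,"grip":-1},
    {"x":0,"y":0,"z":0,"roll":-0.03,"grip":-1},
    {"x":0,"y":0,"z":0,"roll":-0.03,"grip":-1},
  ],
)

```text
clock: 13.8
eef_pos: [0.6005, -0.1765, 0.1365]
eef_rot: [-3.085, 0.545, 0.001]
force: [-3.2, -1.4, 3.0]
gripper_width: 0.0137
```

```bash
python3 st.py
```

```text
13.8 [ 0.6005 -0.1765  0.1365] yaw -20.03 z [ 8.0e-04  9.1e-03 -1.0e+00] F [-3.2 -1.4  3. ] T [-0.43  1.27  0.31] [ 0.3   0.5  -0.12  1.68  0.06  0.97 -1.76] 0.013651594286851986
```

Emit:
carry_out(
  series=[
    {"x":0,"y":0,"z":0,"roll":-0.015,"grip":-1},
    {"x":0,"y":0,"z":0,"roll":-0.025,"grip":-1},
    {"x":0,"y":0,"z":0,"roll":-0.025,"grip":-1},
  ],
)

```text
clock: 14.18
eef_pos: [0.6006, -0.1765, 0.1366]
eef_rot: [-3.07, 0.625, 0.001]
force: [-4.7, -1.8, 3.1]
gripper_width: 0.0136
```

```bash
python3 st.py
```

```text
14.175 [ 0.6006 -0.1765  0.1366] yaw -23.02 z [ 0.0014  0.0089 -1.    ] F [-4.7 -1.8  3.1] T [-0.48  1.19  0.67] [ 0.29  0.5  -0.11  1.68  0.05  0.97 -1.81] 0.013583188003755547
```

Emit:
carry_out(
  series=[
    {"x":0,"y":0,"z":0,"roll":0.02,"grip":-1},
    {"x":0,"y":0,"z":0,"roll":0.02,"grip":0},
    {"x":0,"y":0,"z":0,"roll":0.02,"grip":0},
    {"x":0,"y":0,"z":0,"roll":0.02,"grip":0},
    {"x":0,"y":0,"z":0.02,"roll":0.02,"grip":0},
    {"x":0,"y":0,"z":0.08,"roll":0.02,"grip":0},
    {"x":0,"y":0,"z":0.16,"roll":0.02,"grip":0},
    {"x":-0.1,"y":-0.05,"z":0.24,"roll":0.02,"grip":0},
    {"x":-0.2,"y":-0.1,"z":0.28,"roll":0.02,"grip":-1},
    {"x":-0.2,"y":-0.1,"z":0.28,"roll":0.02,"grip":-1},
    {"x":-0.2,"y":-0.1,"z":0.28,"roll":0.02,"grip":-1},
  ],
)

```text
clock: 15.55
eef_pos: [0.5009, -0.2263, 0.2775]
eef_rot: [-3.082, 0.561, -0.002]
force: [0.4, 0.4, -0.1]
gripper_width: 0.0174
```

```bash
python3 st.py; python3 - <<'E'
from h import *
s,c,p,d=grab("wrist"); np.savez("w5.npz",p=p,d=d,c=c["world_from_camera"])
M=np.array([.5532,-.2234]);yaw=np.radians(-19.2)
u,v=project(c,[.601,-.1765,.11])[0].astype(int); print(u,v)
u0,v0=max(u-110,0),max(v-110,0)
cv2.imwrite("pics/w5.png",cv2.resize(p[v0:v+110,u0:u+150],None,fx=2.6,fy=2.6,interpolation=cv2.INTER_CUBIC)[:,:,::-1]); print(u0,v0)
for col,z in (("blue",.152),("orange",.1065)):
  for b in blobs(mask(p,col),300): print(col,cv2.minAreaRect((plane(c,b.reshape(-1,2),z)[:,:2]*1000).astype(np.float32)),b[:,0].mean(0).round())
E
```

```text
15.55 [ 0.5009 -0.2263  0.2775] yaw -20.64 z [ 0.0028  0.0087 -1.    ] F [ 0.4  0.4 -0.1] T [ 0.09 -0.    0.02] [ 0.43  0.24 -0.11  1.7   0.02  1.2  -1.61] 0.01740784349884975
234 138
124 28
blue ((577.7612915039062, -237.82687377929688), (49.029293060302734, 49.06256103515625), 70.64529418945312) [304. 136.]
blue ((601.7596435546875, -178.0367431640625), (12.944014549255371, 79.62870025634766), 70.79933166503906) [223. 138.]
blue ((554.0311889648438, 18.704303741455078), (26.81145477294922, 26.02328109741211), 56.476497650146484) [ 52. 269.]
orange ((491.28466796875, -131.41943359375), (58.78895568847656, 35.104827880859375), 78.8116455078125) [237. 261.]
orange ((463.1966552734375, -255.10353088378906), (33.67471694946289, 33.13093948364258), 14.204462051391602) [366. 244.]
```

View pics/w5.png

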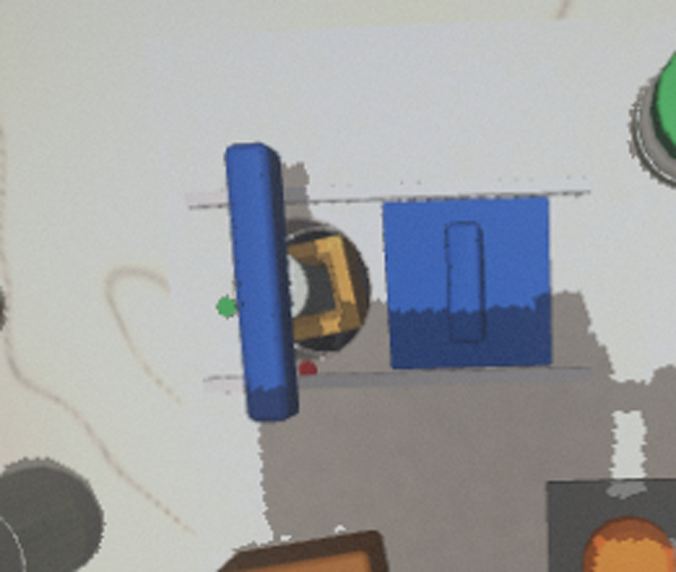

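The key stands in the lock. The brass edge, crop px (345,237) to (365,325), leans about 10° from the cover edge, which matches the stop at 80°. The index side points at the green dot (227,307), and the cover is still open. Next is the orange key.

Emit:
carry_out(
  series=[
    {"x":-0.075,"y":-0.058,"z":-0.05,"roll":0,"grip":-1},
    {"x":-0.075,"y":-0.058,"z":-0.15,"roll":0,"grip":-1},
    {"x":-0.075,"y":-0.058,"z":-0.25,"roll":0,"grip":-1},
    {"x":-0.075,"y":-0.058,"z":-0.31,"roll":0,"grip":-1},
    {"x":-0.075,"y":-0.058,"z":-0.334,"roll":0,"grip":-1},
    {"x":-0.075,"y":-0.058,"z":-0.334,"roll":0,"grip":-1},
    {"x":-0.075,"y":-0.058,"z":-0.334,"roll":0,"grip":-1},
  ],
)

```text
clock: 16.48
eef_pos: [0.4648, -0.2548, 0.1107]
eef_rot: [-3.082, 0.559, -0.003]
force: [0.4, -0.2, -0.3]
gripper_width: 0.0005
```

```bash
python3 st.py
```

```text
16.475 [ 0.4648 -0.2548  0.1107] yaw -20.55 z [ 0.0032  0.0087 -1.    ] F [ 0.4 -0.2 -0.3] T [ 0.04 -0.02 -0.03] [ 0.49  0.38 -0.09  1.94  0.03  0.82 -1.55] 0.00047477678649354455
```

Not touching yet. I go to 1 mm deep (z 0.1055) to find the contact.

Emit:
carry_out(
  series=[
    {"x":-0.003,"y":0,"z":-0.006,"roll":0,"grip":-1},
    {"x":-0.003,"y":0,"z":-0.01,"roll":0,"grip":-1},
    {"x":-0.003,"y":0,"z":-0.01,"roll":0,"grip":-1},
  ],
)

```text
clock: 16.85
eef_pos: [0.4637, -0.2551, 0.1064]
eef_rot: [-3.083, 0.559, -0.005]
force: [-0.6, 0.2, 2.9]
gripper_width: 0.0002
```

Emit:
carry_out(
  series=[
    {"x":0,"y":0,"z":-0.004,"roll":0,"grip":-1},
    {"x":0,"y":0,"z":-0.006,"roll":0,"grip":-1},
    {"x":0,"y":0,"z":-0.006,"roll":0,"grip":-1},
  ],
)

```text
clock: 17.23
eef_pos: [0.4637, -0.2551, 0.1033]
eef_rot: [-3.083, 0.559, -0.005]
force: [-0.2, 0.0, 3.1]
gripper_width: 0.0005
```

Emit:
carry_out(
  series=[
    {"x":0,"y":0,"z":-0.002,"roll":0,"grip":-1},
    {"x":0,"y":0,"z":-0.003,"roll":0,"grip":-1},
    {"x":0,"y":0,"z":-0.003,"roll":0,"grip":-1},
  ],
)

```text
clock: 17.6
eef_pos: [0.4637, -0.2551, 0.1017]
eef_rot: [-3.083, 0.559, -0.004]
force: [-0.1, -0.2, 2.1]
gripper_width: 0.0005
```

```bash
python3 - <<'E'
from h import *
for i in range(4):
    s=read_state();print(s["clock"],s["eef_pos"][2].round(5),s["force"].round(2)); 
    if i<3: cams.grab_frame("wrist")
E
```

```text
17.6 0.10168 [-0.06 -0.25  2.06]
17.65 0.10171 [-0.21  0.52  2.38]
17.7 0.10176 [-1.02  1.3   2.84]
17.75 0.10177 [-0.42  0.79  3.57]
```

At 4.7 mm or more the force is past its peak and falling, so it has clicked. I lift straight up, retreat, and look.

Emit:
carry_out(
  series=[
    {"x":0,"y":0,"z":0.01,"roll":0,"grip":-1},
    {"x":0,"y":0,"z":0.04,"roll":0,"grip":-1},
    {"x":0,"y":0,"z":0.12,"roll":0,"grip":-1},
    {"x":0,"y":0,"z":0.22,"roll":0,"grip":-1},
    {"x":-0.02,"y":-0.02,"z":0.34,"roll":0,"grip":-1},
    {"x":-0.02,"y":-0.02,"z":0.38,"roll":0,"grip":-1},
    {"x":-0.02,"y":-0.02,"z":0.38,"roll":0,"grip":-1},
  ],
)

```text
clock: 18.62
eef_pos: [0.4542, -0.2654, 0.2941]
eef_rot: [-3.084, 0.559, -0.01]
force: [-0.7, 0.1, -0.1]
gripper_width: 0.0004
```

```bash
python3 st.py; python3 - <<'E'
from h import *
s,c,p,d=grab("wrist"); M=np.array([.5532,-.2234]);yaw=np.radians(-19.2)
cv2.imwrite("pics/w6.png",p[:,:,::-1])
for b in blobs(mask(p,"blue"),300):
  for z in (.094,.152): r=cv2.minAreaRect((plane(c,b.reshape(-1,2),z)[:,:2]*1000).astype(np.float32)); print(z,r,inmod([np.array(r[0])/1e3],M,yaw).round(4))
T=c["world_from_camera"]
for b in blobs(mask(p,"orange"),300):
  m=cv2.erode(cv2.drawContours(np.zeros(p.shape[:2],np.uint8),[b],-1,255,-1),np.ones((7,7)))>0
  v,u=np.nonzero(m); o,r=ray(c,np.c_[u,v]); W=o+r*d[m][:,None]; print("orange",W.mean(0).round(4),"top z",np.median(W[:,2]).round(4))
E
```

```text
18.625 [ 0.4542 -0.2654  0.2941] yaw -20.57 z [ 0.0079  0.0063 -0.9999] F [-0.7  0.1 -0.1] T [ 0.04  0.02 -0.05] [ 0.51  0.19 -0.08  1.73  0.01  1.22 -1.5 ] 0.00039748313650086645
0.094 ((580.2520141601562, -235.32522583007812), (59.33968734741211, 59.15361785888672), 70.79570007324219) [[ 0.0295 -0.0024]]
0.152 ((570.310791015625, -244.258056640625), (49.85988998413086, 49.70351791381836), 70.79566955566406) [[ 0.023  -0.0141]]
0.094 ((616.064453125, -156.37570190429688), (15.438468933105469, 97.83109283447266), 70.47793579101562) [[0.0373 0.084 ]]
0.152 ((600.4019775390625, -177.9210662841797), (12.972099304199219, 82.20207214355469), 70.47795104980469) [[0.0296 0.0585]]
0.094 ((561.3204345703125, 76.3563003540039), (25.79364776611328, 31.876663208007812), 55.81568908691406) [[-0.0909  0.2858]]
0.152 ((554.4036254882812, 17.630821228027344), (21.6729679107666, 26.784244537353516), 55.815773010253906) [[-0.0781  0.228 ]]
orange [ 0.4634 -0.2561  0.1086] top z 0.1072
```

View pics/w6.png

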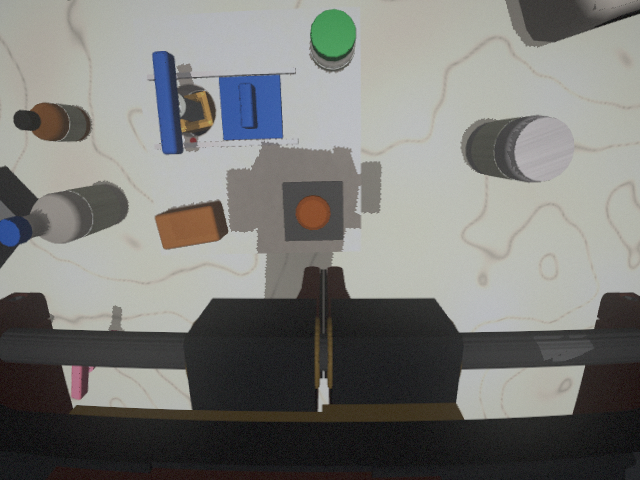

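The view shows the key standing in the lock at (167,102), the cover open at (252,107), and the orange key back up at (312,212). The jar, cartridge, bottles and can are in place. I hand in.

```bash
python3 -c "
from workcell import workorder; print(workorder.finish_job())"
```

```text
the job is handed in; nothing more can be done
None
```

The job is done and handed in at about 19 s on the robot's clock, with the arm clear of everything. No verdict is reported.

- **Cover:** I slid it to its stop. The force rose to about 14 N there, and its centre reads module y = -2.1 to -2.4 mm, against -2 when fully open.
- **Key:** I pushed the blue-handled square key fully home. The TCP stopped at z 0.1365, the height expected for fully home. I then turned it clockwise until the torque rose from 0.09 to 0.67 N m, which is the hard stop. The rotor edge lies about 80° from the module's axes, matching the stop, and the key is standing upright over the lock.
- **Orange key:** I pressed it about 4.7 mm, or up to 5.5 mm if its top sits slightly higher than stated. It clicks at 3.5 mm and 7.5 mm would be too far. The force fell from about 3.1 N to 2.1–3.6 N, but these readings are noisy and ran lower than stated, so I relied on the depth. Its top is back at its resting height, 0.107 m.
- **Other things:** The jar, cartridge, bottles and can looked undisturbed in the last wrist picture. I took no last picture of the rack or the red-capped jar.
- **A check that disagreed:** The top camera placed things about 6 mm off in x from the wrist camera. I used the wrist camera, and the contacts bore it out.

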